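# Close the icing-sugar shaker and take off only its dust cap

### The arm

A 7-joint arm with a two-finger parallel gripper is mounted at the origin on a cart in front of the work surface, level with it; the furniture and walls round the work are solid. World frame = base frame: x ahead of the robot, y to its left, z up, the work surface at z = 0. Lengths are in m, angles in rad, forces in N, time in s.
With the tool pointing down it reaches from about 0.425 to 0.925 m from the base axis. Payload 6.8 kg.
Tool frame: the origin (TCP) lies midway between the tips of the shut fingers; the grasp point (between the pads) lies 19 mm behind it; z points along the fingers, y is the line along which they close (so a half turn about z gives the same grasp; the last joint's range is limited). The gripper opens to 88 mm and grips with 3 to 60 N. Pads are 20 mm wide; open, the fingers measure 115 mm over their backs; the gripper's body (75 mm by 178 mm) begins 61 mm behind the grasp point.
Start: joints at [1.222, 0.477, 0.022, 1.555, -0.011, 1.109, -0.083], TCP at [0.161, -0.656, 0.223] pointing down, gripper open.
Joint ranges: [-2.96, 2.96], [-0.34, 2.1], [-1.41, 1.46], [0.24, 2.44], [-1.37, 4.51], [0.17, 1.92], [-2.96, 2.96]. Speed limits (rad/s): [2.39, 2.39, 3.14, 3.14, 3.14, 3.14, 3.14].

### API

Orientations are given as [roll, pitch, yaw] about the fixed x, y, z axes, in that order (R = Rz(yaw) Ry(pitch) Rx(roll)).
In Python, from plant import env gives the robot as it stands.
- The arm moves only by the tool jog_arm, never from a script. Its argument "targets" is a list of rows, each a list of 5 numbers: the shift along the tool's x, y, z in m, then the turn about the tool's z in rad, then the gripper command: -1 is shut, 1 is fully open, values between are in proportion. A call has 1 to 20 rows; each row shifts and turns the commanded pose from where the row before left it, along the tool's axes as they then stand; what a row does not reach is not made up. A row lasts 1/8 s, in which the tool goes at most 62.5 mm and 10.7 degrees, less where a joint would pass 70% of its speed; a pose out of reach is approached as far as the arm can. A call with a gripper value outside its range is refused whole. The fingers move at their own pace and stop on an object; "grip_force" is the grip in N (left out, the last holds). Time passes only in rows, so rows that do not move let the fingers close. It gives the time, the measured TCP pose, the force, the opening and the grip force at its end, in the units of the state.
- env.state(): the state, without advancing time (a new reading comes with each control period).
- env.grab_frame(name): name is "scene" or "side" or "wrist"; returns the picture (420x560x3 uint8, blue, green, red); there is no depth.
- env.camera_info(name): a dict with "K" (3x3 intrinsics, pixels), "view" (4x4, takes a point from world to camera coordinates); the wrist camera has in their place "hand_eye" (4x4, takes a point from camera to tool coordinates, whose origin is the TCP and whose axes are the flange's). Camera axes: x right, y down, z forward; pixel columns grow to the right and rows downward; lengths in m; the calibration is good to about 2 mm. A picture is of the moment at which its call begins: read the wrist's pose just before it. camera_info takes no time and is no camera call.
- env.sign_off(): hands the job in; it is judged then, once.
Trained networks look in the newest picture that a camera, given by its name, has taken for a name from the list of things; names that differ only in an ending like _2 or _b are one class to them, and where a whole thing is asked for, a point or a joint stands for the part that bears it (a point fixed in the world has none). Each returns a list of dicts, best first, with "p" (0 to 1); they miss things now and then, are a little off and sometimes report something else, mostly with a low value. They report only what shows in the picture. A call takes as long as a camera call. They do not tell look-alikes from the thing itself.
- env.cut_out(camera, query): "pixels" (420x560 bool, what is visible of it) and "point" ([column, row] in pixels, amid what is visible of it).
The state is a dict: "time": time; "q": joint angles; "joint_velocities": joint speeds; "joint_efforts": joint torques, N m; "eef_pos": TCP position; "tool_rot": TCP orientation; "ft_force": force on the tool from outside, world axes, zero at the start; "ft_torque": the same for the moment, N m; "gripper_width": finger opening in m; "gripper_force": force on a finger pad.
Only numpy, scipy, OpenCV 4.12 (cv2) and the standard library are available. Lean on these libraries where they do the work, as an engineer would, in place of code of your own. Each camera call takes 0.05 s, during which the arm holds its last target. There are 200 camera calls.

### The job

Close the steel icing-sugar shaker and make it ready for dusting: put its double lid, sieve and dust cap together, on the can with the lugs down through the notches and turn the sieve lid clockwise as far as it goes, so that it is locked. Then lift the white dust cap off alone and finish still holding it level about a hand's breadth above the shaker, with the sieve lid left locked beneath it. Leave the can standing about where it is and do not disturb the other things.

Things in the scene. Friction and masses are not known exactly. Their poses are not given: they have to be found in the camera images.
- can_mouth (a point): Centre of the mouth of the open steel can, level with its rim, z up. In the mouth runs a 5 mm thick inner lip (clear bore 45 mm) with two open notches about 20 mm wide at the can's own +x and -x; at each notch there is a red dash on top of the rim and a red mark, 7 x 14 mm, outside below it. Half a turn makes no difference.
- shaker_can: The shaker's can: loose steel cylinder 58 mm in diameter, 105 mm tall, about 0.8 kg, standing on the work surface; origin at the centre of its foot, z up, x through the notches. It slides or turns along if the lid in it is pressed hard or turned on against the stop.
- lid_collar (a point): Sieve lid (inner lid): centre of its black knurled collar, 64 mm in diameter, 14 mm high (7 mm above and below this point), where the lid is held. Two thumb wings with red lines, 9 mm wide, stick out at its +x and -x to 41 mm from the axis, right above the lugs: hold the collar across y, up to 30 degrees either way. z up; the cap's top is 39 mm above this point.
- sieve_lid: Sieve lid, 0.13 kg, lying plug down under the cap; origin at the plug's lower end, 27 mm below lid_collar. Plug 42 mm in diameter, 20 mm deep, tapered end; two lugs at +x and -x, 9 mm wide, reach 25 mm from the axis, 9 to 13 mm above the origin. Above the collar, inside the cap, is the sieve head, 48 mm in diameter, 16 mm high.
- cap_center (a point): Dust cap (outer lid): centre, half-way up, of the white ribbed plastic cap, 54 mm in diameter, 32 mm tall, 35 g, open below. It sits loosely, unfastened, on the sieve head, 23 mm above lid_collar, and is free once raised 16 mm. Its rim rests on the collar, which is 5 mm wider all round: close the fingers on the cap above the collar.
- dust_cap: The dust cap itself; origin at the centre of its lower rim, 16 mm below cap_center. How the sieve lid fits the can: with lid x along can x (either way round, within 10 degrees) it drops in until lid_collar is 7 mm above can_mouth; it then turns only clockwise seen from above, freely, to a stop at 0.88 rad. Past 0.7 rad it is locked in.
- bowl: bystander: white cereal bowl with blue lines, 140 mm wide, 66 mm tall; origin at the centre of its underside
- timer: bystander: round grey and white kitchen timer, 60 mm wide, 41 mm tall; origin at the centre of its underside
- blue_cup: bystander: blue plastic cup, 64 mm wide, 62 mm tall; origin at the centre of its underside
- spoon: bystander: steel teaspoon, 137 mm long, lying flat; origin under its middle
Not all that is in view belongs to the job. Leave any pink, purple or turquoise look-alike of the sieve_lid alone.

How it is judged:
On the way, in this order (a step that is already met when the one before it is completed fails the run):
1. the double lid is lifted off the work surface with its cap on (height (world z) of lid_collar above 0.06 m and z of cap_center in the frame of lid_collar below 0.027 m and horizontal distance between cap_center and lid_collar below 0.006 m), for 0.2 s.
2. the sieve lid, cap on, is down in the can's mouth with its lugs through the notches (z of lid_collar in the frame of can_mouth between 0.0045 and 0.0095 m and horizontal distance between lid_collar and can_mouth below 0.004 m and z of cap_center in the frame of lid_collar below 0.027 m and horizontal distance between cap_center and lid_collar below 0.006 m), for 0.1 s.
3. the sieve lid is turned to the locked position, cap still on (all of step 2 and angle between the x axis of lid_collar and the x axis of can_mouth, either way round above 0.7 rad), for 0.2 s.
At the end, for the whole second after the job is handed in: Can upright on the surface; sieve lid seated on its rim (2.5 mm in height, 4 mm sideways), turned over 40 degrees, untouched; the fingers alone hold the dust cap still and level (17 degrees), within 60 mm of the can's axis and 50 to 170 mm higher than when it sat on the lid (z of lid_collar in the frame of can_mouth between 0.0045 and 0.0095 m and horizontal distance between lid_collar and can_mouth below 0.004 m and angle between the x axis of lid_collar and the x axis of can_mouth, either way round above 0.7 rad and angle between can_mouth's own z axis and vertical below 0.05 rad and height (world z) of can_mouth between 0.102 and 0.108 m and z of cap_center in the frame of can_mouth between 0.08 and 0.2 m and horizontal distance between cap_center and can_mouth below 0.06 m and angle between cap_center's own z axis and vertical below 0.3 rad and linear speed of dust_cap below 0.05 m/s and contact force between the fingers and dust_cap above 0.5 N and contact force between dust_cap and sieve_lid below 0.05 N and contact force between the arm and sieve_lid below 0.1 N); the arm keeps its last pose, push and grip.
It fails at once if the can is pushed more than 50 mm away or tipped (distance of can_mouth from where it was at the start of the episode above 0.05 m or angle between can_mouth's own z axis and vertical above 0.3 rad).
It fails at once if a bystander is moved more than 25 mm (distance of any of bowl, timer, blue_cup, spoon from where it was at the start of the episode above 0.025 m).
It also fails if it takes over 54 s, if anything falls off the work surface, if the arm or the gripper's body presses on something with over 40 N, if the wrist force passes 120 N, or if a joint passes its speed limit or range.

## Working session

There is one attempt and no reset: what is moved stays moved. The work goes in short steps, Python scripts to look and compute and a tool call to move; the robot and the scene stay as the last step left them, time stands still between calls to the robot, and variables do not carry over. Pictures are saved under pics/ and viewed, at most 10 in all, crops included, and the job is handed in when it is done.

Besides the shell and the picture viewer there is one more tool, called by a JSON object that holds its "api" and its "payload", one argument or row to a line. jog_arm: Moves the arm, as the interface text tells. Its arguments: {"type":"object","properties":{"targets":{"type":"array","items":{"type":"array","items":{"type":"number"}}},"grip_force":{"type":"number"}},"required":["targets"]}

```bash
ls; mkdir -p pics; python3 - <<'E'
from plant import env
import cv2,numpy as np
s=env.state();print(s['time'],s['eef_pos'],s['tool_rot'],s['gripper_width'])
for c in ['scene','side']:
    im=env.grab_frame(c);cv2.imwrite(f'pics/{c}0.png',im)
    i=env.camera_info(c);print(c,np.round(i['K'],1).tolist(),np.round(i['view'],4).tolist())
    for q in ['sieve_lid','shaker_can','dust_cap']:
        print(q,[(np.round(d['p'],2),np.round(d['point'],1).tolist(),int(d['pixels'].sum())) for d in env.cut_out(c,q)])
print(env.camera_info('wrist'))
a=cv2.imread('pics/scene0.png');b=cv2.imread('pics/side0.png')
E
```

```text
pics
0.0 [ 0.16078721 -0.65495383  0.22169778] [-3.13980955e+00  1.59403603e-04  2.40794883e-01] 0.0878589348856696
scene [[429.3, 0.0, 272.1], [0.0, 429.3, 213.0], [0.0, 0.0, 1.0]] [[0.9095, 0.4153, -0.0193, -0.5348], [0.2781, -0.6422, -0.7143, -0.0258], [-0.3091, 0.6443, -0.6995, 1.2927], [0.0, 0.0, 0.0, 1.0]]
sieve_lid [(np.float64(0.97), [304.6, 221.0], 392), (np.float64(0.82), [281.0, 198.0], 358), (np.float64(0.76), [254.6, 265.1], 509), (np.float64(0.64), [200.4, 275.5], 219)]
shaker_can [(np.float64(0.94), [238.4, 208.4], 801)]
dust_cap [(np.float64(0.8), [202.7, 266.9], 478)]
side [[472.4, 0.0, 283.9], [0.0, 472.4, 219.4], [0.0, 0.0, 1.0]] [[0.6322, 0.7747, -0.0122, -0.4281], [0.6878, -0.5684, -0.4514, -0.2908], [-0.3567, 0.277, -0.8922, 1.3427], [0.0, 0.0, 0.0, 1.0]]
sieve_lid [(np.float64(0.86), [308.1, 188.2], 502), (np.float64(0.82), [234.8, 262.9], 647), (np.float64(0.6), [317.6, 229.5], 553), (np.float64(0.58), [187.3, 254.8], 94)]
shaker_can [(np.float64(0.86), [260.4, 187.8], 865)]
dust_cap [(np.float64(0.66), [185.5, 240.0], 516)]
{'K': array([[358.16512761,   0.        , 275.64347549],
       [  0.        , 358.16512761, 210.3738466 ],
       [  0.        ,   0.        ,   1.        ]]), 'hand_eye': array([[ 4.05010066e-04, -9.67509300e-01, -2.52835105e-01,
         6.78844390e-02],
       [ 9.99999690e-01,  5.62663166e-04, -5.51236370e-04,
        -5.60118519e-04],
       [ 6.75587316e-04, -2.52834804e-01,  9.67509228e-01,
        -1.61381983e-01],
       [ 0.00000000e+00,  0.00000000e+00,  0.00000000e+00,
         1.00000000e+00]])}
```

View pics/scene0.png

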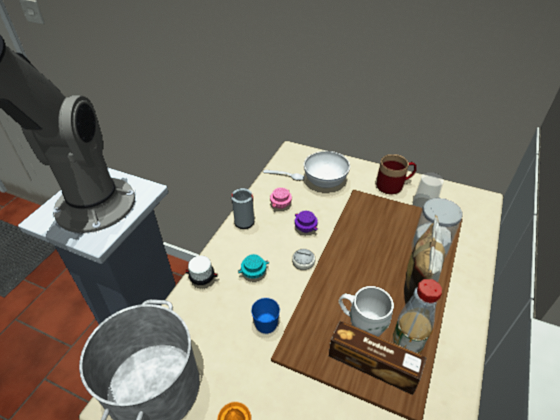

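View pics/side0.png

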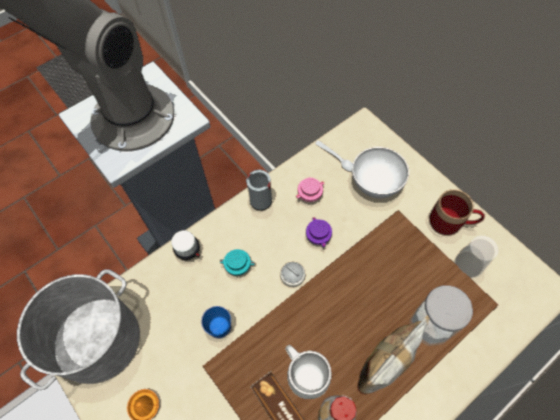

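Candidates in the scene view are the white cap on a black collar (202,270), turquoise (254,266), pink (281,198) and purple (306,222). By the description it is the white and black one at (202,270), or (186,243) in the side view. The can is at (238,208).

```bash
cat > h.py <<'E'
import numpy as np,cv2
from scipy.spatial.transform import Rotation as R
from plant import env
def cam(n,s=None):
    i=env.camera_info(n)
    if n!='wrist': return np.array(i['K']),np.array(i['view'])
    T=np.eye(4);T[:3,:3]=R.from_euler('xyz',s['tool_rot']).as_matrix();T[:3,3]=s['eef_pos']
    return np.array(i['K']),np.linalg.inv(T@i['hand_eye'])
def tri(p,q,a='scene',b='side'):
    (K,V),(L,W)=cam(a),cam(b)
    X=cv2.triangulatePoints(K@V[:3],L@W[:3],np.array(p,float).reshape(2,1),np.array(q,float).reshape(2,1))[:,0];return X[:3]/X[3]
def onz(p,z,C):
    K,V=C;d=V[:3,:3].T@np.linalg.inv(K)@np.array([p[0],p[1],1.]);c=-V[:3,:3].T@V[:3,3]
    return c+d*(z-c[2])/d[2]
def proj(X,C):
    K,V=C;u=K@(V[:3,:3]@np.array(X).T+V[:3,3:]);return (u[:2]/u[2]).T
E
python3 - <<'E'
from h import *
for n,p,q in [('cap',(202.7,266.9),(185.5,240)),('can',(238.4,208.4),(260.4,187.8)),('turq',(254.6,265.1),(234.8,262.9)),('pink',(281,198),(308.1,188.2)),('purple',(304.6,221),(317.6,229.5)),('timer',(303,259),(293,273)),('cup',(265,316),(217,322)),('bowl',(327,170),(380,174)),('spoonL',(266,172),(319,146)),('pot rim',(138,340),(80,320))]:
    print(n,tri(p,q).round(3))
a=cv2.imread('pics/scene0.png')[170:310,170:290];b=cv2.imread('pics/side0.png')[150:290,150:290]
cv2.imwrite('pics/c.png',np.hstack([cv2.resize(a,(360,420),interpolation=3),cv2.resize(b,(420,420),interpolation=3)]))
E
```

```text
cap [ 0.445 -0.105  0.05 ]
can [0.43  0.123 0.037]
turq [ 0.562 -0.049  0.05 ]
pink [0.514 0.215 0.035]
purple [0.612 0.16  0.028]
timer [0.653 0.048 0.008]
cup [ 0.643 -0.16   0.034]
bowl [0.6   0.379 0.043]
spoonL [0.414 0.337 0.005]
pot rim [ 0.498 -0.371  0.158]
```

View pics/c.png

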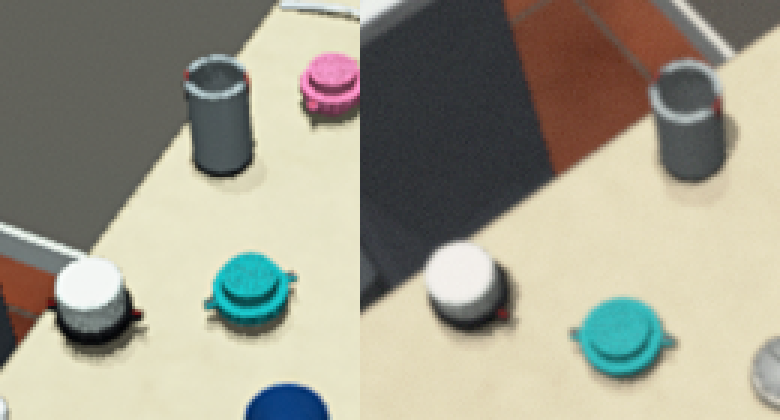

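The crop confirms the choice: a white cap on a black collar with red wings, at scene (188,272) and (215,275). The can's red marks are on its rim at about (232,195) and (253,197).

```bash
python3 - <<'E'
from h import *
S=cam('scene');D=cam('side')
def crop(p,a): return (170+p[0]/3,170+p[1]/3) if a=='s' else (150+p[0]/3,150+p[1]/3)
l=onz(crop((50,304),'s'),.03,S);r=onz(crop((138,314),'s'),.03,S);r2=onz(crop((505-360,314),'d'),.03,D)
print('lid wings',l,r,r2,np.arctan2(*(r-l)[1::-1]))
l=onz(crop((186,78),'s'),.1,S);r=onz(crop((247,80),'s'),.1,S);print('can',l,r,np.arctan2(*(r-l)[1::-1]))
l=onz(crop((654-360,90),'d'),.1,D);r=onz(crop((718-360,103),'d'),.1,D);print('can side',l,r,np.arctan2(*(r-l)[1::-1]))
s=env.state();psi=s['tool_rot'][2]
d=np.array([.45,-.105])-s['eef_pos'][:2];c,n=np.cos(psi),np.sin(psi)
print('tool shift',c*d[0]+n*d[1],n*d[0]-c*d[1])
E
```

```text
lid wings [ 0.41067686 -0.12141963  0.03      ] [ 0.48281433 -0.10102938  0.03      ] [ 0.48081126 -0.10036628  0.03      ] 0.2754719721404259
can [0.42383486 0.10353376 0.1       ] [0.47550142 0.12289845 0.1       ] 0.3585963901184963
can side [0.42917462 0.09344608 0.1       ] [0.471061   0.12515783 0.1       ] 0.648023190837024
tool shift 0.41196915941719103 -0.465631256091404
```

{"api": "jog_arm", "payload": {
  "targets": [
    [0,0,-0.04,0,1],
    [0,0,-0.04,0,1],
    [0.029,-0.033,0,0,1],
    [0.029,-0.033,0,0,1],
    [0.029,-0.033,0,0,1],
    [0.029,-0.033,0,0,1],
    [0.029,-0.033,0,0,1],
    [0.029,-0.033,0,0,1],
    [0.029,-0.033,0,0,1],
    [0.029,-0.033,0,0,1],
    [0.029,-0.033,0,0,1],
    [0.029,-0.033,0,0,1],
    [0.029,-0.033,0.02,0,1],
    [0.029,-0.033,0.04,0,1],
    [0,0,0.04,0,1],
    [0,0,0,0,1]
  ],
  "grip_force": 25
}}

```text
time: 2.4
eef_pos: [0.4026, -0.187, 0.2007]
tool_rot: [-3.138, 0.004, 0.242]
ft_force: [-0.5, -0.3, 1.0]
gripper_width: 0.0877
gripper_force: 0.0
```

{"api": "jog_arm", "payload": {
  "targets": [
    [0.033,-0.034,0,0,1],
    [0.033,-0.034,0,0,1],
    [0,0,0,0,1],
    [0,0,0,0,1]
  ]
}}

```text
time: 2.9
eef_pos: [0.4527, -0.1074, 0.2038]
tool_rot: [3.14, -0.001, 0.24]
ft_force: [0.7, -0.8, -0.6]
gripper_width: 0.088
gripper_force: 0.0
```

```bash
python3 - <<'E'
from h import *
s=env.state();print(s['eef_pos'],s['tool_rot'],s['joint_velocities'].round(3) if hasattr(s['joint_velocities'],'round') else 0)
im=env.grab_frame('wrist');cv2.imwrite('pics/w1.png',im)
np.save('w1.npy',np.r_[s['eef_pos'],s['tool_rot']])
for q in ['sieve_lid','dust_cap','shaker_can']:
    print(q,[(round(d['p'],2),np.round(d['point'],1).tolist(),int(d['pixels'].sum())) for d in env.cut_out('wrist',q)])
E
```

```text
[ 0.45265782 -0.10742626  0.20382816] [ 3.14034288e+00 -9.71062192e-04  2.39516135e-01] [ 0.015  0.002  0.013  0.016  0.001 -0.006 -0.003]
sieve_lid [(0.73, [276.4, 171.4], 564), (0.57, [226.0, 63.4], 4691)]
dust_cap [(0.68, [280.5, 208.3], 3205)]
shaker_can [(0.94, [39.0, 143.3], 5559)]
```

View pics/w1.png

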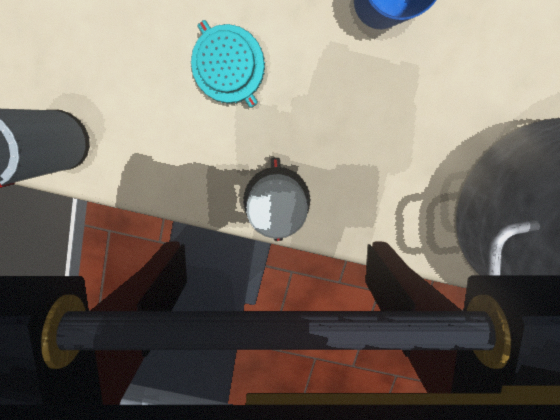

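The wrist view shows the cap at (277,208), with its wings at (276,160) and (279,239), nearly along tool x.

```bash
python3 - <<'E'
from h import *
w=np.load('w1.npy');s=dict(eef_pos=w[:3],tool_rot=w[3:]);C=cam('wrist',s)
def tool(X): return R.from_euler('xyz',w[3:]).as_matrix().T@(X-w[:3])
a=onz((276,158),.03,C);b=onz((278.5,240),.03,C);print(a,b,(a+b)/2,np.linalg.norm(a-b),np.arctan2(*(a-b)[1::-1]))
d=env.cut_out('wrist','dust_cap')[0]['pixels']
im=cv2.imread('pics/w1.png');h=cv2.cvtColor(im,cv2.COLOR_BGR2HSV)
m=((h[...,1]<60)&(h[...,2]>75)).astype(np.uint8);m[:140]=0;m[245:]=0;m[:,:235]=0;m[:,320:]=0
r=(h[...,1]>120)&((h[...,0]<10)|(h[...,0]>170));ys,xs=np.where(r[150:245,262:292]);print('red',[(x+262,y+150) for x,y in zip(xs,ys)][::8])
ys,xs=np.where(d);print('cap bbox',xs.min(),xs.max(),ys.min(),ys.max())
# fit: cap projected silhouette vs mask
from scipy.optimize import minimize
t=np.linspace(0,2*np.pi,40)
def sil(x,y):
    P=[[x+.027*np.cos(k),y+.027*np.sin(k),z] for z in(.034,.066) for k in t]
    u=proj(P,C).astype(np.float32);M=np.zeros(d.shape,np.uint8);cv2.fillConvexPoly(M,cv2.convexHull(u*16).astype(int),1,shift=4);return M
f=lambda v:-(sil(*v)&d).sum()/(sil(*v)|d).sum()
o=minimize(f,[.447,-.111],method='Nelder-Mead',options=dict(initial_simplex=[[.447,-.111],[.455,-.111],[.447,-.103]]))
print('cap',o.x,o.fun,'tool',tool(np.r_[o.x,.03]).round(4), tool((a+b)/2).round(4))
E
```

```text
[ 0.48261041 -0.09988483  0.03      ] [ 0.40482096 -0.12147979  0.03      ] [ 0.44371569 -0.11068231  0.03      ] 0.08073128639455578 0.2707890830203977
red [(np.int64(275), np.int64(159)), (np.int64(275), np.int64(162)), (np.int64(274), np.int64(165)), (np.int64(279), np.int64(239))]
cap bbox 245 307 173 239
cap [ 0.512 -0.1  ] 0.0 tool [0.0592 0.0066 0.1739] [-0.0096  0.0008  0.1738]<stdin>:16: RuntimeWarning: overflow encountered in scalar negative
```

{"api": "jog_arm", "payload": {
  "targets": [
    [-0.009,0.001,0.05,-0.03,1],
    [0,0,0.05,0,1],
    [0,0,0.05,0,1],
    [0,0,0.03,0,1],
    [0,0,0.013,0,1],
    [0,0,0,0,1],
    [0,0,0,0,-1],
    [0,0,0,0,-1],
    [0,0,0,0,-1],
    [0,0,0,0,-1]
  ],
  "grip_force": 25
}}

```text
time: 4.4
eef_pos: [0.4446, -0.1097, 0.0105]
tool_rot: [3.141, -0.001, 0.27]
ft_force: [-0.9, -0.6, 7.0]
gripper_width: 0.0639
gripper_force: 25.0
```

{"api": "jog_arm", "payload": {
  "targets": [
    [0,0,-0.02,0,-1],
    [0,0,-0.04,0,-1],
    [0,0,-0.05,0,-1],
    [0.02,-0.02,-0.05,0,-1],
    [0.02,-0.03,-0.05,0,-1],
    [0.02,-0.03,0,0,-1],
    [0,0,0,0,-1],
    [0,0,0,0,-1]
  ]
}}

```text
time: 5.4
eef_pos: [0.4794, -0.0169, 0.219]
tool_rot: [3.142, 0.002, 0.271]
ft_force: [0.0, -0.8, -1.2]
gripper_width: 0.0637
gripper_force: 25.0
```

```bash
python3 - <<'E'
from h import *
s=env.state();print(s['time'],s['eef_pos'],s['tool_rot'],s['gripper_width'],s['joint_velocities'].round(3))
im=env.grab_frame('wrist');cv2.imwrite('pics/w2.png',im)
np.save('w2.npy',np.r_[s['eef_pos'],s['tool_rot']])
E
```

```text
5.4 [ 0.47941135 -0.01690568  0.21903367] [3.14150522e+00 1.74371907e-03 2.70536299e-01] 0.06373124022225371 [ 0.011  0.004  0.017  0.005 -0.    -0.001 -0.003]
```

View pics/w2.png

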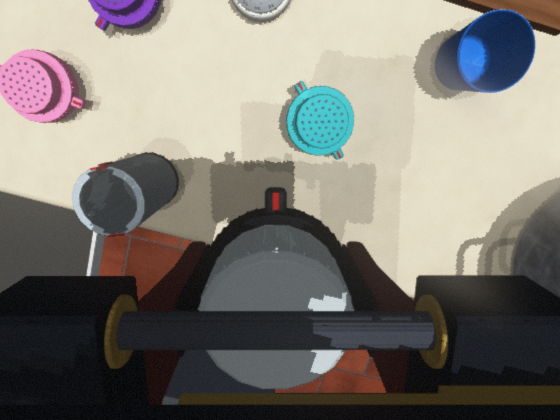

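The lid is held. The can's rim is around (109,199), with red marks near (100,167) and (113,231), and the lid's wing is at (276,200).

```bash
python3 - <<'E'
from h import *
from scipy.optimize import least_squares
w=np.load('w2.npy');s=dict(eef_pos=w[:3],tool_rot=w[3:]);C=cam('wrist',s)
im=cv2.imread('pics/w2.png');h=cv2.cvtColor(im,cv2.COLOR_BGR2HSV)
g=cv2.GaussianBlur(cv2.cvtColor(im,cv2.COLOR_BGR2GRAY),(3,3),0).astype(float)
m=(h[...,1]<70)&(g>110);m[:155]=0;m[240:]=0;m[:,:70]=0;m[:,150:]=0
ys,xs=np.where(m)
P=np.array([onz((x,y),.105,C)[:2] for x,y in zip(xs,ys)])
P=P[(abs(np.hypot(*(P-np.median(P,0)).T)-.026)<.008)]
o=least_squares(lambda v:np.hypot(P[:,0]-v[0],P[:,1]-v[1])-v[2],[*P.mean(0),.027],loss='soft_l1',f_scale=.001)
print('rim',o.x,len(P),np.std(o.fun))
r=(h[...,1]>110)&((h[...,0]<8)|(h[...,0]>172))&(h[...,2]>70)
k,l,st,ce=cv2.connectedComponentsWithStats(r[155:245,65:160].astype(np.uint8))
for i in range(1,k):
    c=ce[i]+[65,155];X=onz(c,.105,C)[:2]-o.x[:2];print(c.round(1),st[i,4],st[i][:4],'r,ang',np.hypot(*X).round(4),np.arctan2(X[1],X[0]).round(3))
# held lid wing
ys,xs=np.where(r[185:215,265:287]);c=np.array([xs.mean()+265,ys.mean()+185]);X=onz(c,w[2]+.021,C)
T=R.from_euler('xyz',w[3:]).as_matrix().T@(X-w[:3]);print('wing in tool',c,T)
top=im[150:250,60:190];cv2.imwrite('pics/c2.png',cv2.resize(top,None,fx=6,fy=6,interpolation=2))
E
```

```text
rim [0.45560912 0.12177388 0.0254663 ] 725 0.0031978874613148873
[101.1 164.3] 10 [33  9  8  2] r,ang 0.0189 0.001
[ 98.6 167.6] 34 [25 11 18  4] r,ang 0.0159 0.092
[145.1 234. ] 234 [63 72 32 16] r,ang 0.0509 -2.149
[116.1 239.3] 229 [39 78 25 12] r,ang 0.0438 -2.649
[140.8 242. ] 116 [65 83 29  7] r,ang 0.0539 -2.292
wing in tool [275.024 200.568] [ 0.03531107 -0.00091802 -0.02106168]
```

View pics/c2.png

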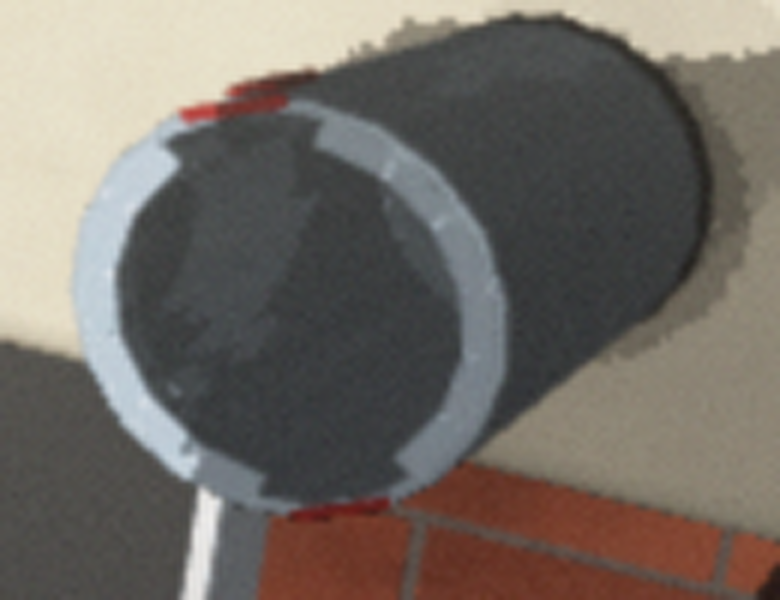

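```bash
python3 - <<'E'
from h import *
w=np.load('w2.npy');s=dict(eef_pos=w[:3],tool_rot=w[3:]);C=cam('wrist',s)
f=lambda p:onz((60+p[0]/6-.4,150+p[1]/6-.4),.105,C)
a,b=f((235,108)),f((340,510));print('dash',a,b,(a+b)/2,np.linalg.norm(a-b),np.arctan2(*(a-b)[1::-1]))
E_=[f(p) for p in[(72,300),(507,320),(250,100),(310,514),(120,165),(470,190),(130,430),(480,425)]]
E_=np.array(E_)[:,:2]
from scipy.optimize import least_squares
o=least_squares(lambda v:np.hypot(*(E_-v[:2]).T)-v[2],[.45,.12,.029]);print(o.x,o.fun.round(4))
Rm=R.from_euler('xyz',w[3:]).as_matrix()
c=np.r_[o.x[:2],.105];print('tool',Rm.T@(c-w[:3]), Rm.T@((a+b)/2-w[:3]))
E
```

```text
dash [0.47144476 0.12314381 0.105     ] [0.42102237 0.10152651 0.105     ] [0.44623357 0.11233516 0.105     ] 0.05486096646871107 0.40502095256873977
[0.44681627 0.11189936 0.02841912] [ 0.0005 -0.0003 -0.0006 -0.0002 -0.0006  0.0012  0.0004 -0.0005]
tool [ 0.00321225 -0.13284106  0.11401663] [ 0.0027672  -0.13341673  0.11401736]
```

{"api": "jog_arm", "payload": {
  "targets": [
    [0.001,-0.033,0,0,-1],
    [0.001,-0.033,0,0,-1],
    [0.001,-0.033,0,0,-1],
    [0.001,-0.034,0,0,-1],
    [0,0,0.03,-0.13,-1],
    [0,0,0.03,0,-1],
    [0,0,0.03,0,-1],
    [0,0,0,0,-1],
    [0,0,0,0,-1]
  ]
}}

```text
time: 6.58
eef_pos: [0.4491, 0.1126, 0.1303]
tool_rot: [3.141, -0.0, 0.4]
ft_force: [0.6, 0.7, -1.9]
gripper_width: 0.0632
gripper_force: 25.0
```

```bash
python3 - <<'E'
from h import *
s=env.state();print(s['time'],s['eef_pos'],s['tool_rot'],s['gripper_width'],s['ft_force'])
a=env.grab_frame('scene')[140:240,195:285];b=env.grab_frame('side')[110:210,215:305]
cv2.imwrite('pics/c3.png',np.hstack([cv2.resize(x,None,fx=4.4,fy=5.5,interpolation=2) if 0 else cv2.resize(x,(390,433),interpolation=2) for x in(a,b)]))
X=np.array(s['eef_pos'])
for n in('scene','side'):
    print(n,proj([[.4465,.112,.105],[*X[:2],X[2]+.0165+.039],[*X[:2],X[2]+.0165]],cam(n)).round(1).tolist())
E
```

```text
6.575 [0.44906033 0.11263624 0.13031867] [ 3.14147742e+00 -4.17261110e-04  3.99712265e-01] 0.06316780156351205 [ 0.58645672  0.7426108  -1.90267235]
scene [[240.8, 194.9], [239.5, 171.5], [240.6, 183.1]]
side [[258.5, 179.4], [257.2, 160.8], [258.3, 170.4]]
```

View pics/c3.png

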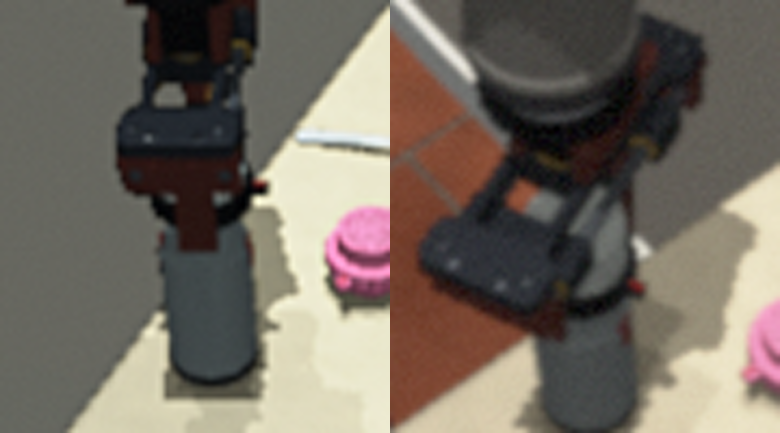

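{"api": "jog_arm", "payload": {
  "targets": [
    [0,0,0.01,0,-1],
    [0,0,0.007,0,-1],
    [0,0,0.004,0,-1],
    [0,0,0.004,0,-1],
    [0,0,0,0,-1]
  ]
}}

```text
time: 7.3
eef_pos: [0.4484, 0.1131, 0.1043]
tool_rot: [-3.141, 0.001, 0.401]
ft_force: [-0.3, -0.3, -1.9]
gripper_width: 0.0633
gripper_force: 25.0
```

{"api": "jog_arm", "payload": {
  "targets": [
    [0,0,0.003,0,-1],
    [0,0,0.003,0,-1],
    [0,0,0.002,0,-1],
    [0,0,0,0,-1]
  ]
}}

```text
time: 7.8
eef_pos: [0.4485, 0.113, 0.0965]
tool_rot: [-3.142, 0.0, 0.401]
ft_force: [-0.7, -1.0, -1.2]
gripper_width: 0.0637
gripper_force: 25.0
```

{"api": "jog_arm", "payload": {
  "targets": [
    [0,0,0.001,0,-1],
    [0,0,0.0005,0,-1],
    [0,0,0,0,-1]
  ]
}}

```text
time: 8.18
eef_pos: [0.4487, 0.113, 0.0955]
tool_rot: [3.141, -0.0, 0.401]
ft_force: [-3.1, -1.4, 4.9]
gripper_width: 0.0636
gripper_force: 25.0
```

{"api": "jog_arm", "payload": {
  "targets": [
    [0,0,-0.0004,0,-1],
    [0,0,0,0.06,-1],
    [0,0,0,0.12,-1],
    [0,0,0,0.12,-1],
    [0,0,0,0.12,-1],
    [0,0,0,0.12,-1],
    [0,0,0,0.12,-1],
    [0,0,0,0.1,-1],
    [0,0,0,0,-1]
  ]
}}

```text
time: 9.3
eef_pos: [0.449, 0.1134, 0.0956]
tool_rot: [-3.141, -0.001, -0.358]
ft_force: [0.1, -0.5, -1.1]
gripper_width: 0.0635
gripper_force: 25.0
```

```bash
python3 - <<'E'
from h import *
s=env.state();print(s['time'],s['eef_pos'],s['tool_rot'],s['gripper_width'],s['ft_force'],s['ft_torque'],s['q'])
E
```

```text
9.3 [0.44895838 0.11340789 0.09558684] [-3.14092296e+00 -6.09614050e-04 -3.58023364e-01] 0.0635174602920147 [ 0.14729654 -0.50111266 -1.14595651] [ 0.08843418  0.01171786 -0.00118559] [-0.03831446  0.34027724 -0.40202618  2.14047878  0.20512911  0.69563132
 -2.50659067]
```

{"api": "jog_arm", "payload": {
  "targets": [
    [0,0,0,0.04,-1],
    [0,0,0,0.04,-1],
    [0,0,0,0.03,-1],
    [0,0,0,0,-1]
  ]
}}

```text
time: 9.8
eef_pos: [0.4485, 0.1128, 0.0956]
tool_rot: [3.141, -0.0, -0.47]
ft_force: [1.4, -2.0, 0.3]
gripper_width: 0.0633
gripper_force: 25.0
```

```bash
python3 - <<'E'
from h import *
s=env.state();print(s['time'],s['eef_pos'],s['tool_rot'],s['ft_force'],s['ft_torque'])
E
```

```text
9.8 [0.44851913 0.11281542 0.09555897] [ 3.14120038e+00 -3.45001511e-05 -4.69599943e-01] [ 1.3621572  -1.95248973  0.29418689] [-0.21980578 -0.00424173 -0.02476556]
```

{"api": "jog_arm", "payload": {
  "targets": [
    [0,0,0,0.03,-1],
    [0,0,0,0,-1]
  ]
}}

```text
time: 10.05
eef_pos: [0.4483, 0.1126, 0.0955]
tool_rot: [3.141, 0.0, -0.5]
ft_force: [-1.4, -2.1, 2.7]
gripper_width: 0.0638
gripper_force: 25.0
```

```bash
python3 - <<'E'
from h import *
s=env.state();print(s['time'],s['eef_pos'],s['tool_rot'],s['ft_force'],s['ft_torque'])
E
```

```text
10.05 [0.44829297 0.11255761 0.09553979] [ 3.14062865e+00  1.80213447e-04 -4.99952941e-01] [-1.42411984 -2.05863033  2.7178801 ] [-0.63600351  0.3352006   0.00105957]
```

{"api": "jog_arm", "payload": {
  "targets": [
    [0,0,0,0,1],
    [0,0,0,0,1],
    [0,0,0,0,1],
    [0,0,-0.02,0,1],
    [0,0,-0.03,0,1],
    [0,0,-0.04,0,1],
    [0,0,-0.04,0,1],
    [-0.04,0,0,0,1],
    [-0.02,0,0,0,1],
    [0,0,0,0,1],
    [0,0,0,0,1]
  ]
}}

```text
time: 11.42
eef_pos: [0.3965, 0.1413, 0.2252]
tool_rot: [3.141, 0.0, -0.5]
ft_force: [0.2, 0.1, -0.4]
gripper_width: 0.0878
gripper_force: 0.0
```

```bash
python3 - <<'E'
from h import *
s=env.state();print(s['time'],s['eef_pos'],s['tool_rot'],s['gripper_width'],s['ft_force'])
np.save('w3.npy',np.r_[s['eef_pos'],s['tool_rot']])
w=env.grab_frame('wrist');cv2.imwrite('pics/w3.png',w)
a=env.grab_frame('scene')[150:230,205:275];b=env.grab_frame('side')[130:210,225:295]
print(proj([[.4465,.112,.112]],cam('wrist',s)))
f=lambda x:cv2.resize(x,(240,274),interpolation=2)
cv2.imwrite('pics/c4.png',np.hstack([w[:,:],np.pad(np.vstack([f(a),f(b)])[:420],((0,0),(0,0),(0,0)))]))
E
```

```text
11.425 [0.39653999 0.14125423 0.22524896] [ 3.14133245e+00  1.13683341e-04 -4.99787019e-01] 0.08779304293931316 [ 0.20980104  0.14130983 -0.35055748]
[[277.80604414 130.2290574 ]]
```

View pics/c4.png

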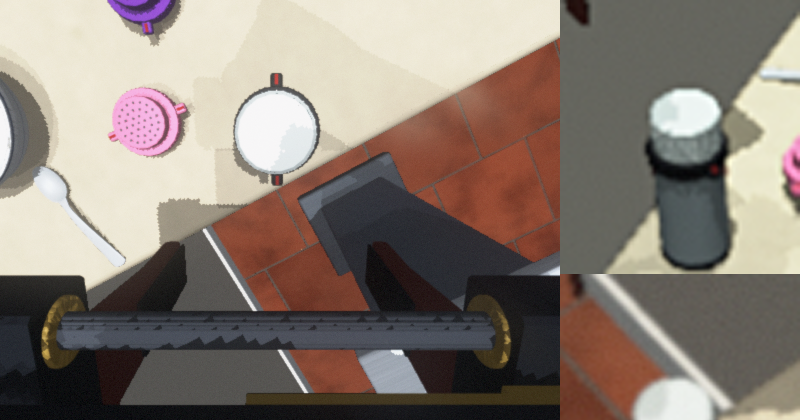

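The lid sits square in the mouth at (277,130), with its wings along the tool. I'll look obliquely to check that the can did not turn along with it.

{"api": "jog_arm", "payload": {
  "targets": [
    [0,-0.04,0,0,1],
    [0,-0.04,0.02,0,1],
    [0,-0.04,0.02,0,1],
    [0,-0.02,0.02,0,1],
    [0,0,0,0,1],
    [0,0,0,0,1]
  ]
}}

```text
time: 12.32
eef_pos: [0.4631, 0.2638, 0.1657]
tool_rot: [3.141, -0.0, -0.5]
ft_force: [-0.1, -0.8, 1.2]
gripper_width: 0.0884
gripper_force: 0.0
```

```bash
python3 - <<'E'
from h import *
s=env.state();print(s['time'],s['eef_pos'],s['tool_rot'])
np.save('w4.npy',np.r_[s['eef_pos'],s['tool_rot']])
C=cam('wrist',s);w=env.grab_frame('wrist');cv2.imwrite('pics/w4.png',w)
p=proj([[.4465,.112,.105]],C)[0];x0=int(np.clip(p[0]-70,0,420));y0=int(np.clip(p[1]-70,0,280));print('crop',x0,y0,p)
cv2.imwrite('pics/c5.png',cv2.resize(w[y0:y0+140,x0:x0+140],(595,595),interpolation=2))
for yaw in(.405,.3,.15,0,-.2,-.45):
    print(yaw,[proj([[.4465+.029*np.cos(yaw),.112+.029*np.sin(yaw),z]],C)[0].round(0).tolist() for z in(.1,.09)])
E
```

```text
12.325 [0.46305373 0.26381278 0.16571653] [ 3.14093101e+00 -1.16494666e-05 -5.00061466e-01]
crop 420 62 [508.07158093 132.86756254]
0.405 [[470.0, 102.0], [462.0, 103.0]]
0.3 [[474.0, 98.0], [466.0, 99.0]]
0.15 [[480.0, 93.0], [471.0, 94.0]]
0 [[487.0, 89.0], [478.0, 90.0]]
-0.2 [[496.0, 85.0], [487.0, 87.0]]
-0.45 [[508.0, 83.0], [498.0, 85.0]]
```

View pics/c5.png

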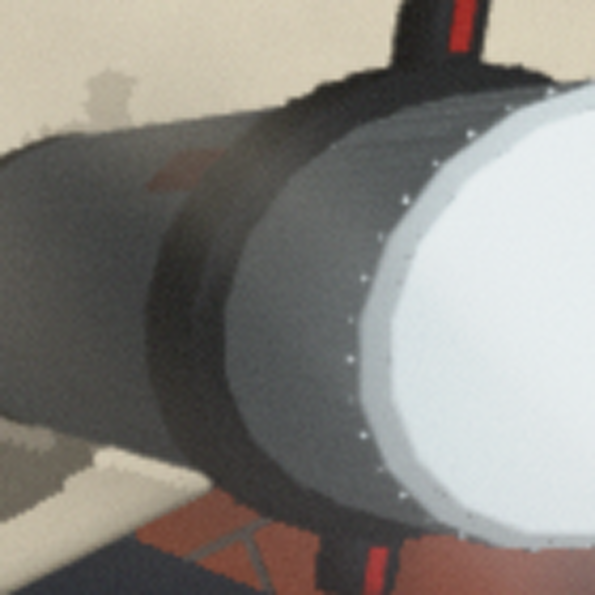

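The can's red mark is at (463,102), where a can yaw of 0.405 predicts it. So the can did not turn, and the lid is about 0.9 rad round and locked. Next is the cap.

{"api": "jog_arm", "payload": {
  "targets": [
    [0,0,-0.03,0,1],
    [0,0.03,-0.03,0,1],
    [0.02,0.04,0,0,1],
    [0.02,0.04,0,0,1],
    [0.019,0.031,0,0,1],
    [0,0,0.03,0,1],
    [0,0,0.04,0,1],
    [0,0,0.02,0,1],
    [0,0,0.01,0,1],
    [0,0,0,0,1],
    [0,0,0,0,1]
  ],
  "grip_force": 8
}}

```text
time: 13.75
eef_pos: [0.4479, 0.1128, 0.1266]
tool_rot: [-3.14, -0.001, -0.499]
ft_force: [-0.1, 0.5, 0.0]
gripper_width: 0.0878
gripper_force: 0.0
```

{"api": "jog_arm", "payload": {
  "targets": [
    [0,0,0.002,0,1],
    [0,0,0,0,-1],
    [0,0,0,0,-1],
    [0,0,0,0,-1],
    [0,0,0,0,-1],
    [0,0,0,0,-1],
    [0,0,0,0,-1]
  ],
  "grip_force": 8
}}

```text
time: 14.62
eef_pos: [0.4472, 0.1127, 0.1235]
tool_rot: [-3.142, 0.0, -0.499]
ft_force: [-0.5, -0.3, -0.0]
gripper_width: 0.0523
gripper_force: 8.0
```

{"api": "jog_arm", "payload": {
  "targets": [
    [0,0,-0.008,0,-1],
    [0,0,-0.012,0,-1],
    [0,0,-0.02,0,-1],
    [0,0,-0.02,0,-1],
    [0,0,-0.02,0,-1],
    [0,0,-0.015,0,-1],
    [0,0,-0.005,0,-1],
    [0,0,0,0,-1],
    [0,0,0,0,-1],
    [0,0,0,0,-1]
  ]
}}

```text
time: 15.88
eef_pos: [0.4468, 0.1125, 0.223]
tool_rot: [3.141, 0.001, -0.499]
ft_force: [0.2, 0.1, -1.0]
gripper_width: 0.0527
gripper_force: 8.0
```

```bash
python3 - <<'E'
from h import *
s=env.state();print(s['time'],s['eef_pos'],s['tool_rot'],s['gripper_width'],s['gripper_force'],s['ft_force'])
f=lambda x:cv2.resize(x,(390,520),interpolation=2)
a=env.grab_frame('scene')[125:245,195:285];b=env.grab_frame('side')[100:220,215:305]
cv2.imwrite('pics/c6.png',np.hstack([f(a),f(b)]))
E
```

```text
15.875 [0.44684927 0.11254404 0.22295716] [ 3.14076896e+00  9.81526645e-04 -4.99097343e-01] 0.05266007093930262 8.000000808387995 [ 0.20585542  0.06237161 -1.0469881 ]
```

View pics/c6.png

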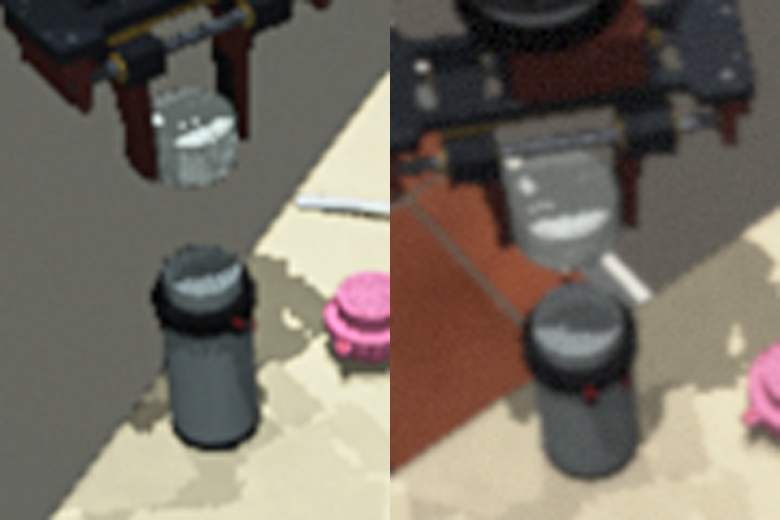

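The fingers hold the cap level above the shaker, and the locked sieve lid is still seated with its head bare.

```bash
python3 -c "
from plant import env
print(env.sign_off())"
```

```text
the job is handed in; nothing more can be done
None
```

The job is handed in: the double lid is locked on the can (turned about 0.9 rad, can not turned along), and the gripper holds the dust cap level about 10 cm above its seat; the sign-off returned no verdict.

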